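# Make up two sampling kits at the lab bench

## Task

Make up two kits from the stock in the middle of the bench: the amber bottle with the white cap, the violet slide box and the white jar with the red lid go into the orange tray, and the blue-capped tube and the metal bottle with the black cap into the green tray. Stand each upright on the tray's floor in a compartment of its own (any order, any compartment), set down rather than dropped. Leave the yellow-capped tube, the glass beaker and the white timer where they stand.

Things in the scene. Friction and masses are not known exactly. Their poses are not given: they have to be found in the camera images.
- orange_tray: Orange open tray, fixed to the bench, 202 x 70 x 22 mm (its x, y, z), with a row of three square compartments along its x axis, each 62 x 62 mm inside. Floor, outer walls and dividers 4 mm thick, all walls as high as the tray (22 mm), floor 4 mm above the bench. Origin at the centre of the underside; compartment centres at x = -66, 0 and +66 mm, y = 0. Its x axis lies within about 0.3 rad of world x; it stands left or right of the stock.
- green_tray: Green open tray, fixed to the bench, 136 x 70 x 22 mm (its x, y, z), with two square compartments along its x axis, each 62 x 62 mm inside; floor, walls and divider as on the orange tray (4 mm thick, 22 mm high). Origin at the centre of the underside; compartment centres at x = -33 and +33 mm, y = 0. Its x axis lies within about 0.3 rad of world x; it stands on the other side of the stock.
- amber_bottle: Amber glass bottle, white cap and a paper label: body 42 mm in diameter and straight up to 52 mm, a shoulder, then the cap, 30 mm in diameter, from 66 to 80 mm (top). About 0.15 kg. The six stock items (five wanted, one not) stand in two rows of three in any order: centres at least 70 mm apart along world y within a row, the rows at least 100 mm apart along world x. Loose, stands upright on the bench; origin at the centre of its underside, z up.
- metal_bottle: Aluminium bottle with black cap: body 40 mm in diameter and straight up to 50 mm, a shoulder, then the cap, 27 mm in diameter, from 64 to 78 mm (top). About 0.1 kg. Loose, stands upright on the bench; origin at the centre of its underside, z up.
- red_jar: White plastic jar with a red lid, a cylinder 44 mm in diameter, 60 mm high (lid from 44 mm up). About 0.08 kg. Loose, stands upright on the bench; origin at the centre of its underside, z up.
- slide_box: Violet upright plastic slide box, 38 x 32 x 74 mm (its x, y, z), closed. About 0.07 kg. Yaw within 0.4 rad of the world axes. Loose, stands upright on the bench; origin at the centre of its underside, z up.
- blue_tube: Clear, flat-footed sample tube with a BLUE cap: 34 mm in diameter over its whole height, cap from 68 to 86 mm (top). About 0.06 kg. Loose, stands upright on the bench; origin at the centre of its underside, z up.
- yellow_tube: Bystander: the same tube with a YELLOW cap (34 mm in diameter, 86 mm high), standing among the stock. Not wanted; leave it where it is. Loose, stands upright on the bench; origin at the centre of its underside, z up.
- beaker: Bystander: empty glass beaker, 72 mm across the rim, 85 mm high, farther from the robot than one of the trays. Leave it alone. Loose, stands upright on the bench; origin at the centre of its underside, z up.
- timer: Bystander: flat white bench timer, 55 x 70 x 18 mm, farther out than the other tray. Leave it alone. Loose, stands upright on the bench; origin at the centre of its underside, z up.
Things that resemble listed ones, but are neither listed nor needed, are in the scene too. Leave any pink look-alike of the blue_tube alone.

How it is judged (in metres and radians):
At the end, for the whole second after the job is handed in: All five stand in their named trays, inside the walls, undersides within 4 mm of the floor height, upright within 0.12 rad, let go, at rest (under 20 mm/s); yellow-capped tube, beaker and timer upright (0.2 rad) and within 25 mm of their start places (x of amber_bottle in the frame of orange_tray between -0.097 and 0.097 m and y of amber_bottle in the frame of orange_tray between -0.031 and 0.031 m and z of amber_bottle in the frame of orange_tray between 0.001 and 0.008 m and angle between each of amber_bottle, slide_box, red_jar, blue_tube, metal_bottle's own z axis and vertical below 0.12 rad and linear speed of each of amber_bottle, slide_box, red_jar, blue_tube, metal_bottle below 0.02 m/s and contact force between each of amber_bottle, slide_box, red_jar, blue_tube, metal_bottle and the fingers below 0.1 N and x of slide_box in the frame of orange_tray between -0.097 and 0.097 m and y of slide_box in the frame of orange_tray between -0.031 and 0.031 m and z of slide_box in the frame of orange_tray between 0.001 and 0.008 m and x of red_jar in the frame of orange_tray between -0.097 and 0.097 m and y of red_jar in the frame of orange_tray between -0.031 and 0.031 m and z of red_jar in the frame of orange_tray between 0.001 and 0.008 m and x of blue_tube in the frame of green_tray between -0.064 and 0.064 m and y of blue_tube in the frame of green_tray between -0.031 and 0.031 m and z of blue_tube in the frame of green_tray between 0.001 and 0.008 m and x of metal_bottle in the frame of green_tray between -0.064 and 0.064 m and y of metal_bottle in the frame of green_tray between -0.031 and 0.031 m and z of metal_bottle in the frame of green_tray between 0.001 and 0.008 m and distance of each of yellow_tube, beaker, timer from where it was at the start of the episode below 0.025 m and angle between each of yellow_tube, beaker, timer's own z axis and vertical below 0.2 rad); the robot touches nothing.
It fails at once if a kit item was dropped (in free fall from more than about 30 mm) ((linear speed of amber_bottle above 0.75 m/s and contact force between amber_bottle and anything else below 0.02 N) or (linear speed of slide_box above 0.75 m/s and contact force between slide_box and anything else below 0.02 N) or (linear speed of red_jar above 0.75 m/s and contact force between red_jar and anything else below 0.02 N) or (linear speed of blue_tube above 0.75 m/s and contact force between blue_tube and anything else below 0.02 N) or (linear speed of metal_bottle above 0.75 m/s and contact force between metal_bottle and anything else below 0.02 N)).
It fails at once if the yellow tube was knocked away or tipped (distance of yellow_tube from where it was at the start of the episode above 0.025 m or angle between yellow_tube's own z axis and vertical above 0.3 rad).
It fails at once if the beaker was knocked away or tipped (distance of beaker from where it was at the start of the episode above 0.025 m or angle between beaker's own z axis and vertical above 0.3 rad).
It fails at once if the timer was knocked away or tipped (distance of timer from where it was at the start of the episode above 0.025 m or angle between timer's own z axis and vertical above 0.3 rad).
It also fails if it takes over 131 s, if anything falls off the work surface, if the arm or the gripper's body presses on something with over 40 N, if the wrist force passes 120 N, or if a joint passes its speed limit or range.

## Robot

A 6-joint arm with a two-finger parallel gripper is mounted at the origin on the work surface. World frame = base frame: x ahead of the robot, y to its left, z up, the work surface at z = 0. Lengths are in mm, angles in rad, forces in N, time in s.
With the tool pointing down it reaches from about 350 to 975 mm from the base axis. Payload 7.1 kg.
Tool frame: the origin (TCP) lies midway between the tips of the shut fingers; the grasp point (between the pads) lies 19 mm behind it (ctrl.grip_point_offset is the distance from the TCP to the grasp point, in mm); z points along the fingers, y is the line along which they close (so a half turn about z gives the same grasp; the last joint's range is limited). The gripper opens to 88 mm and grips with 3 to 60 N. Pads are 20 mm wide; open, the fingers measure 115 mm over their backs; the gripper's body (75 mm by 178 mm) begins 61 mm behind the grasp point.
Start: joints at [-1.326, 0.423, 1.63, -0, 1.089, -0.019], TCP at [162.988, -603.357, 222.675] pointing down, gripper open.
Joint ranges: [-3, 3], [-0.9, 2.11], [0.09, 2.58], [-1.31, 4.45], [0.11, 2.69], [-2.54, 2.54]. Speed limits (rad/s): [2.39, 2.39, 3.01, 3.14, 3.14, 3.14].

## Interface

Orientations are given as a rotation vector (axis times angle).
In Python, from workcell import get_obs, optics, close_job, spotter, ctrl gives the robot as it stands. The module is installed in compiled form; this text tells all that it offers.
- The arm moves only by the tool move_arm, never from a script. Its argument "rows" is a list of rows, each a list of 5 numbers: the shift along the tool's x, y, z in cm, then the turn about the tool's z in degrees, then the opening in per cent of the stroke, from 0 (shut) to 100 (fully open). A call has 1 to 10 rows; each row shifts and turns the commanded pose from where the row before left it, along the tool's axes as they then stand; what a row does not reach is not made up. A row lasts 1/8 s, in which the tool goes at most 62.5 mm and 10.7 degrees, less where a joint would pass 70% of its speed; a pose out of reach is approached as far as the arm can. A call with a gripper value outside its range is refused whole. The fingers move at their own pace and stop on an object; the grip force is fixed at half the most. Time passes only in rows, so rows that do not move let the fingers close. It gives the time, the measured TCP pose, the force, the opening and the grip force at its end, in the units of the state.
- get_obs(): the state, without advancing time (a new reading comes with each control period).
- optics.get_image(name): name is "scene" or "top" or "wrist"; returns the picture (384x512x3 uint8, blue, green, red); there is no depth.
- optics.calibration(name): a dict with "camera_matrix" (3x3 intrinsics, pixels), "xyz" and "orientation" of the camera in the world. Camera axes: x right, y down, z forward; pixel columns grow to the right and rows downward; lengths in mm; the calibration is good to about 2 mm. A picture is of the moment at which its call begins: read the wrist's pose just before it. calibration takes no time and is no camera call; for the wrist camera it gives the pose at the moment of the call.
- close_job(): hands the job in; it is judged then, once.
Trained networks look in the newest picture that a camera, given by its name, has taken for a name from the list of things; names that differ only in an ending like _2 or _b are one class to them, and where a whole thing is asked for, a point or a joint stands for the part that bears it (a point fixed in the world has none). Each returns a list of dicts, best first, with "conf" (0 to 1); they miss things now and then, are a little off and sometimes report something else, mostly with a low value. They report only what shows in the picture. A call takes as long as a camera call. They do not tell look-alikes from the thing itself.
- spotter.find_in(camera, label): "point" ([column, row] in pixels, amid what is visible of it).
- spotter.regions_of(camera, label): "region" (384x512 bool, what is visible of it) and "point" ([column, row] in pixels, amid what is visible of it).
The state is a dict: "t": time; "qpos": joint angles; "qvel": joint speeds; "joint_torque": joint torques, N m; "ee_pos": TCP position; "orientation": TCP orientation; "ft_force": force on the tool from outside, world axes, zero at the start; "moment": the same for the moment, N m; "width": finger opening in mm; "grasp_force": force on a finger pad.
Only numpy, scipy, OpenCV 4.12 (cv2) and the standard library are available. Lean on these libraries where they do the work, as an engineer would, in place of code of your own. Each camera call takes 0.05 s, during which the arm holds its last target. There are 200 camera calls.

## Working session

There is one attempt and no reset: what is moved stays moved. The work goes in short steps, Python scripts to look and compute and a tool call to move; the robot and the scene stay as the last step left them, time stands still between calls to the robot, and variables do not carry over. Pictures are saved under pics/ and viewed, at most 14 in all, crops included, and the job is handed in when it is done.

Besides the shell and the picture viewer there is one more tool, called as name(argument=value, ...), one argument or row to a line, values as JSON. move_arm: Moves the arm, as the interface text tells. Its arguments: {"type":"object","properties":{"rows":{"type":"array","items":{"type":"array","items":{"type":"number"}}}},"required":["rows"]}

```bash
mkdir -p pics; python3 - <<'E'
from workcell import get_obs, optics, spotter
import cv2, numpy as np
o=get_obs(); print({k:np.round(v,3).tolist() for k,v in o.items()})
for n in ["scene","top"]:
    im=optics.get_image(n); cv2.imwrite(f"pics/{n}0.png",im)
    c=optics.calibration(n); print(n,{k:np.round(v,3).tolist() for k,v in c.items()})
    for l in ["orange_tray","green_tray","amber_bottle","metal_bottle","red_jar","slide_box","blue_tube","yellow_tube","beaker","timer"]:
        print(l,[(np.round(d["point"]).tolist(),round(d["conf"],2)) for d in spotter.find_in(n,l)][:4])
E
```

```text
{'t': 0.0, 'qpos': [-1.326, 0.424, 1.631, 0.0, 1.089, -0.019], 'qvel': [-0.001, 0.001, -0.001, 0.001, -0.002, 0.001], 'joint_torque': [0.004, -54.461, -27.366, 0.065, 0.023, -0.0], 'ee_pos': [162.871, -602.865, 221.911], 'orientation': [-3.113, -0.413, 0.0], 'ft_force': [-0.009, -0.256, -0.517], 'moment': [-0.036, -0.015, 0.014], 'grasp_force': 0.0, 'width': 87.73}
scene {'camera_matrix': [[406.1, 0.0, 253.589], [0.0, 406.1, 187.808], [0.0, 0.0, 1.0]], 'xyz': [1030.094, 537.152, 822.951], 'orientation': [-0.9, -2.581, 0.976]}
orange_tray [([353.0, 261.0], 0.88)]
green_tray [([212.0, 129.0], 0.94)]
amber_bottle [([263.0, 142.0], 0.56)]
metal_bottle [([242.0, 199.0], 0.77)]
red_jar [([315.0, 196.0], 0.92), ([352.0, 262.0], 0.62)]
slide_box [([272.0, 217.0], 0.57)]
blue_tube [([224.0, 181.0], 0.93), ([207.0, 148.0], 0.86), ([226.0, 156.0], 0.64)]
yellow_tube [([291.0, 161.0], 0.53)]
beaker [([271.0, 215.0], 0.24)]
timer [([286.0, 308.0], 0.77)]
top {'camera_matrix': [[441.982, 0.0, 265.606], [0.0, 441.982, 187.999], [0.0, 0.0, 1.0]], 'xyz': [428.302, -9.26, 1051.372], 'orientation': [-2.169, 2.124, -0.18]}
orange_tray [([134.0, 207.0], 0.65)]
green_tray [([385.0, 216.0], 0.9)]
amber_bottle [([307.0, 240.0], 0.74), ([214.0, 171.0], 0.69), ([133.0, 213.0], 0.35)]
metal_bottle [([255.0, 164.0], 0.8)]
red_jar [([205.0, 229.0], 0.61), ([311.0, 180.0], 0.34)]
slide_box [([215.0, 172.0], 0.83), ([384.0, 219.0], 0.29)]
blue_tube [([288.0, 160.0], 0.73), ([282.0, 202.0], 0.54), ([341.0, 182.0], 0.52), ([313.0, 180.0], 0.49)]
yellow_tube [([256.0, 165.0], 0.74), ([139.0, 125.0], 0.72), ([256.0, 239.0], 0.55), ([312.0, 180.0], 0.16)]
beaker [([362.0, 116.0], 0.83)]
timer [([139.0, 125.0], 0.55)]
```

View pics/top0.png

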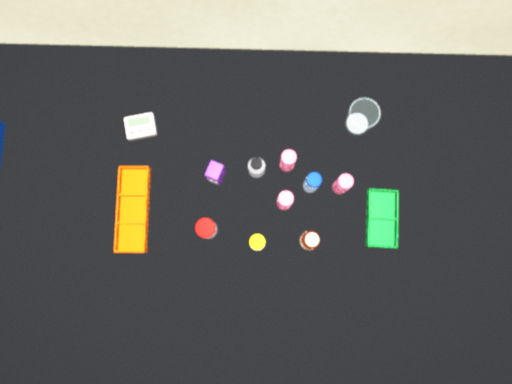

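View pics/scene0.png

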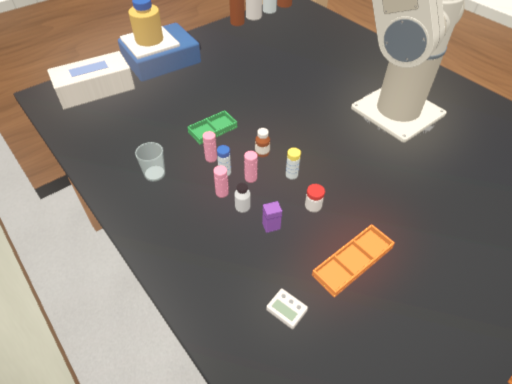

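```bash
cat > h.py <<'E'
import numpy as np, cv2
from scipy.spatial.transform import Rotation as R
from workcell import get_obs, optics, spotter
def to_plane(c,uv,z):
    uv=np.atleast_2d(uv).astype(float)
    d=np.c_[uv,np.ones(len(uv))]@np.linalg.inv(c["camera_matrix"]).T
    d=d@R.from_rotvec(c["orientation"]).as_matrix().T
    o=np.array(c["xyz"]); return (o+d*((z-o[2])/d[:,2])[:,None])[:,:2]
def project(c,P):
    P=np.atleast_2d(P)-np.array(c["xyz"]); q=P@R.from_rotvec(c["orientation"]).as_matrix()@np.array(c["camera_matrix"]).T
    return q[:,:2]/q[:,2:]
E
python3 - <<'E'
from h import *
im=cv2.imread("pics/top0.png"); c=optics.calibration("top")
h=cv2.cvtColor(im,cv2.COLOR_BGR2HSV)
def blobs(lo,hi,z,name,amin=25):
    m=cv2.inRange(h,lo,hi); n,l,s,ce=cv2.connectedComponentsWithStats(m)
    for i in range(1,n):
        if s[i,4]>=amin and s[i,1]>60 and s[i,0]>20: print(name,np.round(ce[i]).tolist(),s[i,4],np.round(to_plane(c,ce[i],z)[0]).tolist())
blobs((108,150,100),(120,255,255),86,"blue",15)
blobs((22,150,120),(35,255,255),86,"yellow")
blobs((0,200,120),(3,255,255),60,"red"); blobs((176,200,120),(180,255,255),60,"red")
blobs((0,0,200),(180,60,255),80,"white(80)")
blobs((130,90,150),(155,255,255),74,"violet")
blobs((140,20,200),(179,120,255),86,"pinkcap")
for nm,lo,hi in [("orange",(5,200,120),(20,255,255)),("green",(50,150,80),(80,255,255))]:
    m=cv2.inRange(h,lo,hi); m=cv2.morphologyEx(m,cv2.MORPH_OPEN,np.ones((3,3)))
    n,l,s,ce=cv2.connectedComponentsWithStats(m); i=1+s[1:,4].argmax()
    p=np.argwhere(l==i)[:,::-1]
    r=cv2.minAreaRect(to_plane(c,p,15).astype(np.float32)); print(nm,np.round(r[0]),np.round(r[1]),r[2])
for nm,uv,z in [("metal",(256,163),78)]: print(nm,to_plane(c,uv,z))
print(np.round(project(c,[[400,0,0],[500,0,0]])))
cv2.imwrite("pics/crop.png",cv2.resize(im[140:260,100:410],None,fx=2.5,fy=2.5,interpolation=cv2.INTER_CUBIC))
E
```

```text
yellow [133.0, 211.0] 2050 [523.0, 269.0]
yellow [256.0, 241.0] 124 [463.0, -1.0]
white(80) [376.0, 113.0] 37 [760.0, -270.0]
white(80) [139.0, 125.0] 696 [717.0, 268.0]
white(80) [357.0, 123.0] 358 [735.0, -226.0]
white(80) [288.0, 157.0] 169 [653.0, -70.0]
white(80) [256.0, 168.0] 103 [624.0, 2.0]
white(80) [216.0, 171.0] 88 [616.0, 92.0]
white(80) [345.0, 181.0] 172 [600.0, -198.0]
white(80) [285.0, 198.0] 181 [559.0, -64.0]
white(80) [312.0, 239.0] 171 [469.0, -123.0]
violet [215.0, 171.0] 106 [617.0, 95.0]
pinkcap [287.0, 161.0] 143 [640.0, -67.0]
pinkcap [214.0, 170.0] 241 [617.0, 96.0]
pinkcap [341.0, 184.0] 159 [591.0, -188.0]
pinkcap [284.0, 201.0] 104 [552.0, -62.0]
orange [557. 325.] [36.  7.] 4.0305376052856445
green [ 526. -297.] [ 69. 136.] 88.50785064697266
metal [[636.63000178   2.61114064]]
[[255. 269.]
 [256. 226.]]
```

View pics/crop.png

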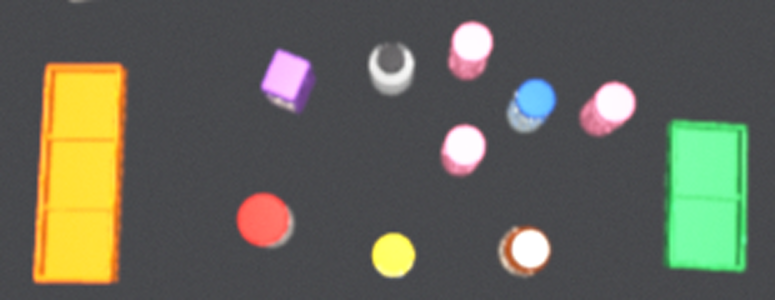

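move_arm(
  rows=[
    [0, 0, 0, 10, 100],
    [0, 0, 0, 5.1, 100],
  ],
)

```text
t: 1.35
ee_pos: [163.0, -603.4, 222.7]
orientation: [3.142, -0.006, 0.0]
ft_force: [0.3, -0.2, 0.3]
width: 87.7
grasp_force: 0.0
```

move_arm(
  rows=[
    [3, -4.7, 0, 0, 100],
    [3, -4.7, 0, 0, 100],
    [3, -4.7, 0, 0, 100],
    [3, -4.7, 0, 0, 100],
    [3, -4.7, 0, 0, 100],
    [3, -4.7, 0, 0, 100],
    [3, -4.7, 0, 0, 100],
    [3, -4.7, 0, 0, 100],
    [3, -4.7, 0, 0, 100],
    [3, -4.7, 0, 0, 100],
  ],
)

```text
t: 2.6
ee_pos: [463.8, -131.7, 223.0]
orientation: [3.141, 0.001, 0.001]
ft_force: [0.3, 0.0, -0.6]
width: 87.6
grasp_force: 0.0
```

```bash
cat >> h.py <<'E'
def st():
    o=get_obs(); M=R.from_rotvec(o["orientation"]).as_matrix()
    print("t",round(o["t"],2),"tcp",np.round(o["ee_pos"],1).tolist(),"yaw",round(np.degrees(np.arctan2(M[1,0],M[0,0])),1),"w",round(o["width"],1),"f",round(o["grasp_force"],1)); return o
E
python3 - <<'E'
from h import *
st(); c=optics.calibration("wrist"); im=optics.get_image("wrist"); cv2.imwrite("pics/w1.png",im)
print({k:np.round(v,2).tolist() for k,v in c.items()})
print(np.round(project(c,[[465,-122,80]])))
t=optics.calibration("top")
for n,uv,z in [("blue",(314,179.6),86),("pA",(288.4,157.2),86),("pB",(286.4,198),86),("pC",(345.2,181.2),86),("metal",(256.4,164),78),("amber",(312,239.2),80),("red",(205.6,227.6),60),("violet",(216,169),74),("yellow",(257,242),86)]:
    print(n,np.round(to_plane(t,uv,z)[0]).tolist())
E
```

```text
t 2.6 tcp [463.8, -131.7, 223.0] yaw 0.0 w 87.6 f 0.0
{'camera_matrix': [[266.5, 0.0, 253.12], [0.0, 266.5, 189.49], [0.0, 0.0, 1.0]], 'xyz': [531.36, -131.91, 385.48], 'orientation': [2.09, -2.09, -0.26]}
[[245. 180.]]
blue [600.0, -127.0]
pA [650.0, -70.0]
pB [558.0, -66.0]
pC [598.0, -197.0]
metal [634.0, 2.0]
amber [469.0, -124.0]
red [491.0, 112.0]
violet [622.0, 92.0]
yellow [460.0, -4.0]
```

View pics/w1.png

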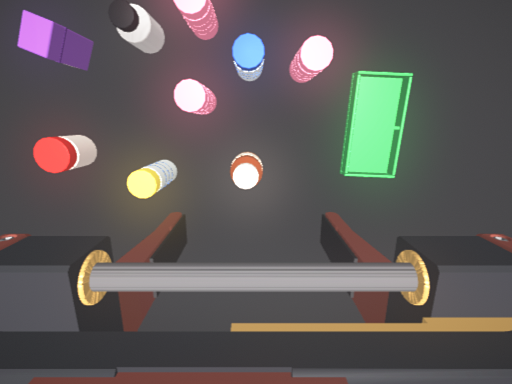

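```bash
python3 - <<'E'
from h import *
c=optics.calibration("wrist"); im=cv2.imread("pics/w1.png"); h=cv2.cvtColor(im,cv2.COLOR_BGR2HSV)
for n,uv,z in [("amber",(246,176),80),("blue",(248,52),86),("red",(55,154),60),("metal",(126,17),78),("yellow",(144,183),86)]:
    print(n,np.round(to_plane(c,uv,z)[0]).tolist())
g=to_plane(c,[(358,72),(410,73),(395,177),(342,176)],22); print(np.round(g),g.mean(0))
m=cv2.inRange(h,(0,0,200),(180,70,255)); m[:140]=0;m[200:]=0;m[:,:200]=0;m[:,300:]=0
p=np.argwhere(m)[:,::-1]; print(p.mean(0),len(p),to_plane(c,p.mean(0),80))
t=optics.calibration("top"); im=cv2.imread("pics/top0.png")
for nm,ch,(x0,x1) in [("orange",None,(105,160)),("green",None,(355,410))]:
    a=im[155:262,x0:x1].astype(int); m=(a.max(2)-a.min(2)>80)&(a.max(2)>110)
    p=np.argwhere(m)[:,::-1]+[x0,155]
    r=cv2.minAreaRect(to_plane(t,p,15).astype(np.float32)); print(nm,np.round(r[0]),np.round(r[1]),r[2])
E
```

```text
amber [472.0, -119.0]
blue [603.0, -122.0]
red [495.0, 115.0]
metal [637.0, 3.0]
yellow [465.0, -2.0]
[[ 595. -260.]
 [ 594. -326.]
 [ 460. -325.]
 [ 461. -251.]] [ 527.65209414 -290.42137888]
[245.58928571 173.11525974] 616 [[ 475.81385982 -118.79129248]]
orange [535. 292.] [208.  79.] 1.0316261053085327
green [ 526. -297.] [ 76. 139.] 87.65577697753906
```

move_arm(
  rows=[
    [0.7, -1.1, 3, 0, 100],
    [0, 0, 5, 0, 100],
    [0, 0, 5, 0, 100],
    [0, 0, 4, 0, 100],
    [0, 0, 2.9, 0, 100],
    [0, 0, 0, 0, 0],
    [0, 0, 0, 0, 0],
    [0, 0, 0, 0, 0],
    [0, 0, 0, 0, 0],
    [0, 0, 0, 0, 0],
  ],
)

```text
t: 3.9
ee_pos: [470.3, -122.4, 24.3]
orientation: [3.141, 0.0, 0.002]
ft_force: [1.3, -1.1, 5.4]
width: 41.4
grasp_force: 30.2
```

move_arm(
  rows=[
    [0, 0, -3, 0, 0],
    [0, 0, -6, 0, 0],
    [0, 0, -6, 0, 0],
    [0.6, -5, 0, 0, 0],
    [0, -5, 0, 0, 0],
    [0, -5, 0, 0, 0],
    [0, -5, 0, 0, 0],
    [0, -5, 0, 0, 0],
    [0, -5, 0, 0, 0],
    [0, -2, 0, 0, 0],
  ],
)

```text
t: 5.15
ee_pos: [475.4, 199.9, 173.7]
orientation: [-3.141, -0.004, -0.0]
ft_force: [-0.3, -0.6, -1.1]
width: 41.3
grasp_force: 30.0
```

```bash
python3 - <<'E'
from h import *
st(); c=optics.calibration("wrist"); im=optics.get_image("wrist"); cv2.imwrite("pics/w2.png",im)
E
```

```text
t 5.15 tcp [475.4, 199.9, 173.7] yaw 0.2 w 41.3 f 30.0
```

View pics/w2.png

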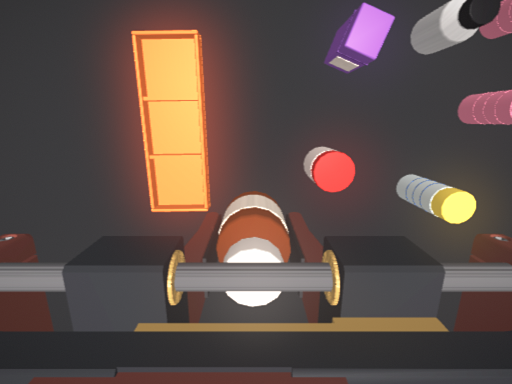

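```bash
python3 - <<'E'
from h import *
c=optics.calibration("wrist"); im=cv2.imread("pics/w2.png"); h=cv2.cvtColor(im,cv2.COLOR_BGR2HSV)
P=[(134,32),(200,32),(210,211),(152,212)]
g=to_plane(c,P,22); print(np.round(g),g.mean(0)); d=g[0]+g[1]-g[2]-g[3]; print("yaw",np.degrees(np.arctan2(d[1],d[0])))
m=(h[...,0]>128)&(h[...,0]<155)&(h[...,1]>100)&(h[...,2]>150); m[120:]=0
n,l,s,ce=cv2.connectedComponentsWithStats(m.astype(np.uint8)); i=1+s[1:,4].argmax()
p=np.argwhere(l==i)[:,::-1]; r=cv2.minAreaRect(to_plane(c,p,74).astype(np.float32)); print("slide",r, s[i])
for n,uv,z in [("red",(333,172),60),("metal",(481,12),78),("yellow",(452,205),86)]: print(n,np.round(to_plane(c,uv,z)[0]).tolist())
im[195:,]=0
x=im[0:230,100:420]; cv2.imwrite("pics/w2c.png",cv2.resize(im[0:225,110:410],None,fx=2.6,fy=2.6,interpolation=cv2.INTER_CUBIC))
E
```

```text
[[634. 327.]
 [634. 257.]
 [435. 254.]
 [433. 326.]] [534.00010606 291.03926009]
yaw 0.5424547323153588
slide ((620.137939453125, 98.91770935058594), (31.75908660888672, 37.38969802856445), 68.62016296386719) [ 344    3   51   57 1311]
red [492.0, 116.0]
metal [634.0, 6.0]
yellow [464.0, 5.0]
```

View pics/w2c.png

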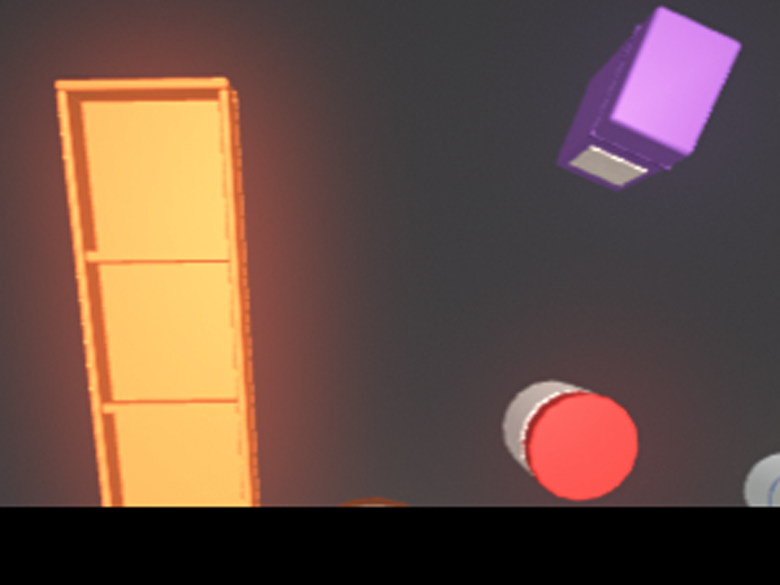

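move_arm(
  rows=[
    [-0.7, -4.6, 0, 0, 0],
    [0, -4.5, 0, 0, 0],
    [0, 0, 4, 0, 0],
    [0, 0, 4, 0, 0],
    [0, 0, 3, 0, 0],
    [0, 0, 1.5, 0, 0],
    [0, 0, 1.0, 0, 0],
    [0, 0, 0.5, 0, 0],
    [0, 0, 0.3, 0, 0],
    [0, 0, 0, 0, 0],
  ],
)

```text
t: 6.45
ee_pos: [469.0, 288.9, 31.1]
orientation: [-3.141, -0.001, -0.001]
ft_force: [0.3, 0.3, -0.4]
width: 41.4
grasp_force: 30.0
```

move_arm(
  rows=[
    [0, 0, 0.2, 0, 0],
    [0, 0, 0, 0, 0],
    [0, 0, 0, 0, 75],
    [0, 0, 0, 0, 75],
    [0, 0, 0, 0, 75],
    [0, 0, -3, 0, 75],
    [0, 0, -6, 0, 75],
    [0, 0, -5, 0, 75],
    [1, 5, 0, 0, 75],
    [0, 5, 0, 0, 75],
  ],
)

```text
t: 7.7
ee_pos: [479.7, 188.2, 169.8]
orientation: [-3.141, -0.003, -0.004]
ft_force: [0.5, -0.2, 0.8]
width: 66.0
grasp_force: 0.0
```

```bash
python3 - <<'E'
from h import *
st(); c=optics.calibration("wrist"); im=optics.get_image("wrist"); cv2.imwrite("pics/w3.png",im)
E
```

```text
t 7.7 tcp [479.7, 188.2, 169.8] yaw 0.1 w 66.0 f 0.0
```

View pics/w3.png

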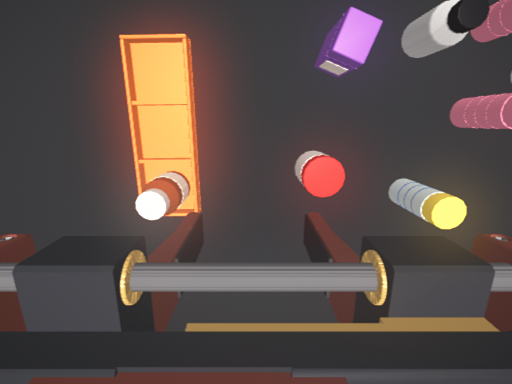

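```bash
python3 - <<'E'
from h import *
c=optics.calibration("wrist"); print(to_plane(c,(323,176),60), to_plane(c,(152,204),84), project(c,[[468,290,84]]))
E
```

```text
[[490.02757863 110.07183746]] [[467.25651786 280.85992763]] [[142.49901229 203.27205877]]
```

move_arm(
  rows=[
    [1.3, 5, 0, 0, 85],
    [0, 2.4, 3, 0, 85],
    [0, 0, 5, 0, 85],
    [0, 0, 4, 0, 85],
    [0, 0, 2.5, 0, 85],
    [0, 0, 0, 0, 0],
    [0, 0, 0, 0, 0],
    [0, 0, 0, 0, 0],
    [0, 0, 0, 0, 0],
    [0, 0, 0, 0, 0],
  ],
)

```text
t: 9.0
ee_pos: [492.7, 114.9, 24.9]
orientation: [-3.141, -0.001, -0.003]
ft_force: [-0.2, 0.3, 6.2]
width: 43.6
grasp_force: 30.0
```

move_arm(
  rows=[
    [0, 0, -4, 0, 0],
    [0, 0, -6, 0, 0],
    [0, 0, -4.5, 0, 0],
    [1, -5, 0, 0, 0],
    [1, -5, 0, 0, 0],
    [1, -5, 0, 0, 0],
    [1.2, -2.5, 0, 0, 0],
    [0, 0, 0, 0, 0],
  ],
)

```text
t: 10.0
ee_pos: [534.1, 291.3, 168.9]
orientation: [-3.141, -0.004, -0.001]
ft_force: [-0.3, -0.7, -0.4]
width: 43.8
grasp_force: 30.0
```

```bash
python3 - <<'E'
from h import *
st(); c=optics.calibration("wrist"); im=optics.get_image("wrist"); t=optics.get_image("top")
a=cv2.resize(im,(400,300)); b=cv2.resize(t[130:270,90:277],(400,300),interpolation=cv2.INTER_CUBIC)
cv2.imwrite("pics/w4.png",np.hstack([a,b])); cv2.imwrite("pics/top4.png",t)
E
```

```text
t 10.0 tcp [534.1, 291.3, 168.9] yaw 0.1 w 43.8 f 30.0
```

View pics/w4.png

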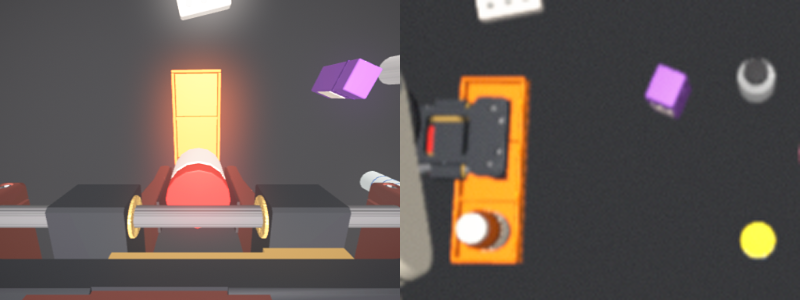

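move_arm(
  rows=[
    [0, 0, 4, 0, 0],
    [0, 0, 4, 0, 0],
    [0, 0, 3, 0, 0],
    [0, 0, 1.5, 0, 0],
    [0, 0, 1, 0, 0],
    [0, 0, 0.4, 0, 0],
    [0, 0, 0, 0, 0],
    [0, 0, 0, 0, 75],
    [0, 0, 0, 0, 75],
    [0, 0, 0, 0, 75],
  ],
)

```text
t: 11.35
ee_pos: [533.9, 289.9, 30.0]
orientation: [-3.141, -0.001, -0.001]
ft_force: [-0.4, -0.5, 0.3]
width: 65.5
grasp_force: 0.0
```

move_arm(
  rows=[
    [0, 0, -4, 0, 75],
    [0, 0, -6, 0, 75],
    [0, 0, -4, 0, 75],
    [0.5, 5, 0, 0, 75],
    [0.5, 5, 0, 0, 75],
    [0.5, 5, 0, 0, 75],
    [0.5, 4.4, 0, 0, 75],
    [0, 0, 0, 0, 75],
  ],
)

```text
t: 12.35
ee_pos: [554.0, 93.3, 169.9]
orientation: [3.141, -0.006, 0.0]
ft_force: [0.3, -0.7, -0.2]
width: 65.8
grasp_force: 0.0
```

```bash
python3 - <<'E'
from h import *
st(); c=optics.calibration("wrist"); im=optics.get_image("wrist"); cv2.imwrite("pics/w5.png",im)
h=cv2.cvtColor(im,cv2.COLOR_BGR2HSV)
m=(h[...,0]>128)&(h[...,0]<155)&(h[...,1]>100)&(h[...,2]>150)
n,l,s,ce=cv2.connectedComponentsWithStats(m.astype(np.uint8)); i=1+s[1:,4].argmax()
p=np.argwhere(l==i)[:,::-1]; print("slide",cv2.minAreaRect(to_plane(c,p,74).astype(np.float32)), s[i])
E
```

```text
t 12.35 tcp [554.0, 93.3, 169.9] yaw -0.2 w 65.8 f 0.0
slide ((620.14453125, 97.5258560180664), (32.0243034362793, 37.69491195678711), 68.80381774902344) [226  98  45  49 195]
```

View pics/w5.png

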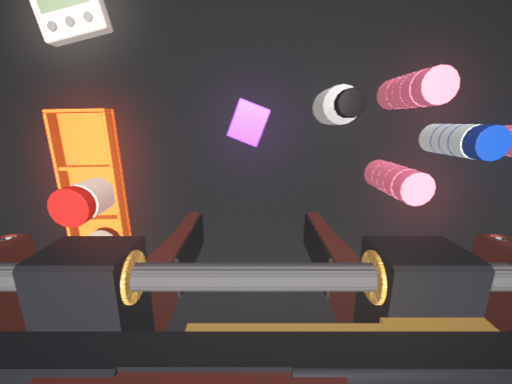

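move_arm(
  rows=[
    [3.3, -0.2, 0, 0, 75],
    [3.3, -0.2, 0, 0, 75],
    [0, 0, 0, 10.5, 75],
    [0, 0, 3, 10.5, 75],
    [0, 0, 5, 0, 75],
    [0, 0, 4, 0, 75],
    [0, 0, 2, 0, 75],
    [0, 0, 0, 0, 0],
    [0, 0, 0, 0, 0],
    [0, 0, 0, 0, 0],
  ],
)

```text
t: 13.65
ee_pos: [621.0, 100.0, 31.4]
orientation: [-3.088, 0.572, -0.004]
ft_force: [0.4, 0.7, -0.2]
width: 39.2
grasp_force: 0.0
```

move_arm(
  rows=[
    [0, 0, 0, 0, 0],
    [0, 0, 0, 0, 0],
    [0, 0, -3, 0, 0],
    [0, 0, -6, 0, 0],
    [0, 0, -5, 0, 0],
    [0, 0, 0, -10.5, 0],
    [0, 0, 0, -10.5, 0],
    [0, 0, 0, 0, 0],
  ],
)

```text
t: 14.65
ee_pos: [619.7, 99.7, 170.0]
orientation: [-3.142, 0.002, -0.0]
ft_force: [-0.9, -0.7, -0.6]
width: 31.9
grasp_force: 30.0
```

move_arm(
  rows=[
    [-1, -5, 0, 0, 0],
    [-1, -5, 0, 0, 0],
    [0, -5, 0, 0, 0],
    [0, -4.2, 0, 0, 0],
    [0, 0, 0, 0, 0],
    [0, 0, 4, 0, 0],
    [0, 0, 4, 0, 0],
    [0, 0, 3, 0, 0],
    [0, 0, 1.5, 0, 0],
    [0, 0, 0, 0, 0],
  ],
)

```text
t: 15.9
ee_pos: [599.3, 290.8, 43.9]
orientation: [3.141, -0.003, -0.003]
ft_force: [0.2, -0.9, 0.2]
width: 31.9
grasp_force: 30.0
```

move_arm(
  rows=[
    [0, 0, 0.7, 0, 0],
    [0, 0, 0.3, 0, 0],
    [0, 0, 0, 0, 0],
    [0, 0, 0, 0, 70],
    [0, 0, 0, 0, 70],
    [0, 0, 0, 0, 70],
    [0, 0, -3, 0, 70],
    [0, 0, -6, 0, 70],
    [0, 0, -4.5, 0, 70],
    [-0.6, 5, 0, 0, 70],
  ],
)

```text
t: 17.15
ee_pos: [596.9, 244.6, 174.5]
orientation: [-3.138, -0.006, -0.014]
ft_force: [-0.4, 0.2, -1.4]
width: 61.3
grasp_force: 0.0
```

move_arm(
  rows=[
    [-0.5, 5, 0, 0, 65],
    [-0.5, 5, 0, 0, 65],
    [-0.5, 5, 0, 0, 65],
    [-0.5, 5, 0, 0, 65],
    [-0.5, 3, 0, 0, 65],
    [0, 0, 0, 0, 65],
  ],
)

```text
t: 17.9
ee_pos: [568.5, 10.0, 169.8]
orientation: [3.141, -0.004, -0.0]
ft_force: [-0.4, 0.1, 0.1]
width: 57.1
grasp_force: 0.0
```

```bash
python3 - <<'E'
from h import *
st(); c=optics.calibration("wrist"); im=optics.get_image("wrist"); cv2.imwrite("pics/w6.png",im)
for n,xy,z in [("metal",(635,4),78),("blue",(601,-125),86)]: print(n,project(c,[[*xy,z]]))
E
```

```text
t 17.9 tcp [568.5, 10.0, 169.8] yaw -0.2 w 57.1 f 0.0
metal [[259.00245777 122.1118886 ]]
blue [[398.17703318 159.62397238]]
```

View pics/w6.png

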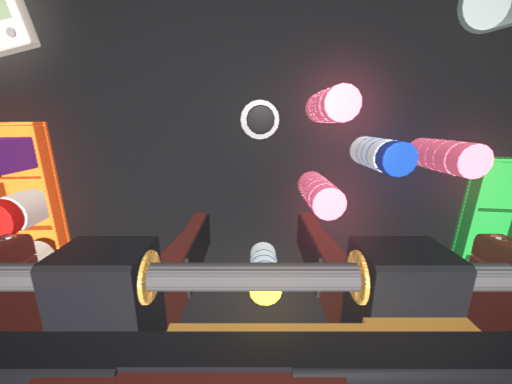

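move_arm(
  rows=[
    [3.4, 0.3, 0, 0, 68],
    [3.3, 0.35, 0, 0, 68],
    [0, 0, 3, 0, 68],
    [0, 0, 5, 0, 68],
    [0, 0, 4, 0, 68],
    [0, 0, 2.5, 0, 68],
    [0, 0, 0, 0, 0],
    [0, 0, 0, 0, 0],
    [0, 0, 0, 0, 0],
    [0, 0, 0, 0, 0],
  ],
)

```text
t: 19.2
ee_pos: [636.5, 5.4, 25.8]
orientation: [-3.142, -0.0, -0.003]
ft_force: [0.6, 0.7, 2.2]
width: 39.4
grasp_force: 29.9
```

move_arm(
  rows=[
    [0, 0, 0, 0, 0],
    [0, 0, -3, 0, 0],
    [0, 0, -6, 0, 0],
    [0, 0, -5.5, 0, 0],
    [-2, 5, 0, 0, 0],
    [-2, 5, 0, 0, 0],
    [-3, 5, 0, 0, 0],
    [-4, 4, 0, 0, 0],
    [-4, 2, 0, 0, 0],
    [0, 0, 0, 0, 0],
  ],
)

```text
t: 20.45
ee_pos: [483.0, -205.8, 169.6]
orientation: [-3.141, 0.005, 0.003]
ft_force: [0.6, -0.1, -0.2]
width: 39.7
grasp_force: 29.9
```

```bash
python3 - <<'E'
from h import *
st(); c=optics.calibration("wrist"); im=optics.get_image("wrist"); cv2.imwrite("pics/w7.png",im)
E
```

```text
t 20.45 tcp [483.0, -205.8, 169.6] yaw -0.2 w 39.7 f 29.9
```

View pics/w7.png

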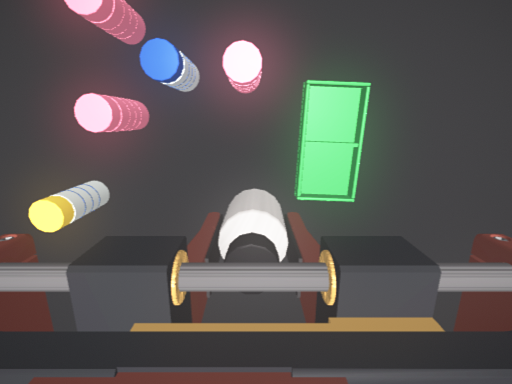

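```bash
python3 - <<'E'
from h import *
c=optics.calibration("wrist")
g=to_plane(c,[(306,81),(369,83),(356,202),(295,199)],22); print(np.round(g),g.mean(0)); d=g[0]+g[1]-g[2]-g[3]; print("yaw",np.degrees(np.arctan2(d[1],d[0])))
print(to_plane(c,[(161,60)],86))
E
```

```text
[[ 595. -264.]
 [ 592. -332.]
 [ 457. -331.]
 [ 461. -257.]] [ 526.07056138 -295.83598461]
yaw -1.7656532170673644
[[ 602.73862439 -127.83041509]]
```

move_arm(
  rows=[
    [1, 4.5, 0, 0, 0],
    [0, 4.4, 0, 0, 0],
    [0, 0, 0, 0, 0],
    [0, 0, 4, 0, 0],
    [0, 0, 4, 0, 0],
    [0, 0, 3, 0, 0],
    [0, 0, 1.5, 0, 0],
    [0, 0, 1, 0, 0],
    [0, 0, 0.4, 0, 0],
    [0, 0, 0, 0, 0],
  ],
)

```text
t: 21.75
ee_pos: [496.3, -293.9, 31.2]
orientation: [3.141, 0.0, 0.001]
ft_force: [-0.6, 0.2, -1.6]
width: 39.3
grasp_force: 29.9
```

move_arm(
  rows=[
    [0, 0, 0, 0, 0],
    [0, 0, 0, 0, 75],
    [0, 0, 0, 0, 75],
    [0, 0, 0, 0, 75],
    [0, 0, -3, 0, 75],
    [0, 0, -6, 0, 75],
    [0, 0, -5, 0, 75],
    [2, -5, 0, 0, 75],
    [2, -5, 0, 0, 75],
    [0, 0, 0, 0, 75],
  ],
)

```text
t: 23.0
ee_pos: [536.8, -191.1, 171.0]
orientation: [-3.141, -0.007, -0.001]
ft_force: [-0.1, -1.5, -0.7]
width: 65.9
grasp_force: 0.0
```

move_arm(
  rows=[
    [3.3, -3.3, 0, -10, 65],
    [0, 0, 0, -10, 65],
    [0, 0, 0, -10, 65],
    [0, 0, 0, -10, 65],
    [0, 0, 0, -10, 65],
    [0, 0, 0, -10, 65],
    [0, 0, 0, -10, 65],
    [0, 0, 0, -10, 65],
    [0, 0, 0, -10, 65],
    [0, 0, 0, 0, 65],
  ],
)

```text
t: 24.25
ee_pos: [568.5, -161.7, 170.5]
orientation: [-2.224, -2.219, 0.001]
ft_force: [-0.1, 0.2, -0.3]
width: 57.1
grasp_force: 0.0
```

```bash
python3 - <<'E'
from h import *
st(); c=optics.calibration("wrist"); im=optics.get_image("wrist"); cv2.imwrite("pics/w8.png",im)
h=cv2.cvtColor(im,cv2.COLOR_BGR2HSV); m=cv2.inRange(h,(105,170,120),(120,255,255))
n,l,s,ce=cv2.connectedComponentsWithStats(m)
for i in range(1,n):
    if s[i,4]>100: print(s[i],ce[i],to_plane(c,ce[i],86))
E
```

```text
t 24.25 tcp [568.5, -161.7, 170.5] yaw 89.9 w 57.1 f 0.0
```

View pics/w8.png

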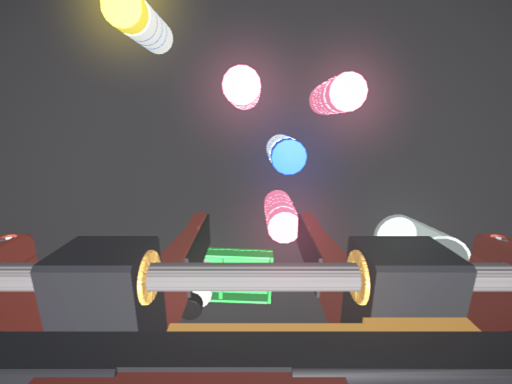

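```bash
python3 - <<'E'
from h import *
c=optics.calibration("wrist"); print(to_plane(c,[(289,156.5),(285,227),(241,86),(348,91)],86))
E
```

```text
[[ 601.80029508 -126.17649496]
 [ 599.92601584 -196.20615552]
 [ 558.21231829  -64.65049865]
 [ 651.62009291  -69.09614455]]
```

move_arm(
  rows=[
    [3.55, 3.35, 0, 0, 65],
    [0, 0, 0, 0, 65],
    [0, 0, 4, 0, 65],
    [0, 0, 5, 0, 65],
    [0, 0, 3, 0, 65],
    [0, 0, 1.6, 0, 65],
    [0, 0, 0, 0, 0],
    [0, 0, 0, 0, 0],
    [0, 0, 0, 0, 0],
    [0, 0, 0, 0, 0],
  ],
)

```text
t: 25.55
ee_pos: [603.3, -125.6, 36.1]
orientation: [2.22, 2.22, 0.002]
ft_force: [-0.2, -0.6, 7.3]
width: 33.8
grasp_force: 30.0
```

move_arm(
  rows=[
    [0, 0, 0, 0, 0],
    [0, 0, -4, 0, 0],
    [0, 0, -5, 0, 0],
    [0, 0, -5, 0, 0],
    [0, 0, 0, 10, 0],
    [0, 0, 0, 10, 0],
    [0, 0, 0, 10, 0],
    [0, 0, 0, 10, 0],
    [0, 0, 0, 10, 0],
    [0, 0, 0, 10, 0],
  ],
)

```text
t: 26.8
ee_pos: [602.3, -125.1, 175.0]
orientation: [3.037, 0.805, 0.001]
ft_force: [0.6, -0.3, -1.0]
width: 33.7
grasp_force: 30.0
```

move_arm(
  rows=[
    [0, 0, 0, 10, 0],
    [0, 0, 0, 10, 0],
    [0, 0, 0, 10, 0],
    [-1, 5, 0, 0, 0],
    [-1, 5, 0, 0, 0],
    [-1, 5, 0, 0, 0],
    [-1.3, 2.1, 0, 0, 0],
    [0, 0, 0, 0, 0],
  ],
)

```text
t: 27.8
ee_pos: [558.5, -297.6, 174.9]
orientation: [3.142, -0.004, 0.0]
ft_force: [0.1, 0.5, -0.2]
width: 34.1
grasp_force: 30.0
```

move_arm(
  rows=[
    [0.1, 0, 4, 0, 0],
    [0, 0, 4, 0, 0],
    [0, 0, 3, 0, 0],
    [0, 0, 1.2, 0, 0],
    [0, 0, 0.8, 0, 0],
    [0, 0, 0.5, 0, 0],
    [0, 0, 0, 0, 0],
    [0, 0, 0, 0, 65],
    [0, 0, 0, 0, 65],
    [0, 0, 0, 0, 65],
  ],
)

```text
t: 29.05
ee_pos: [560.5, -296.4, 40.0]
orientation: [3.141, 0.0, 0.001]
ft_force: [-0.1, -0.1, 0.2]
width: 56.7
grasp_force: 0.0
```

move_arm(
  rows=[
    [0, 0, -4, 0, 65],
    [0, 0, -6, 0, 65],
    [0, 0, -5, 0, 65],
    [-5, -1, 0, 0, 65],
    [-5, -1, 0, 0, 65],
    [-5, -1, 0, 0, 65],
    [0, 0, 0, 0, 65],
  ],
)

```text
t: 29.92
ee_pos: [407.2, -265.1, 189.6]
orientation: [-3.14, 0.002, 0.003]
ft_force: [-0.2, -0.8, -0.0]
width: 57.3
grasp_force: 0.0
```

```bash
python3 - <<'E'
from h import *
st(); w=optics.get_image("wrist"); t=optics.get_image("top"); s=optics.get_image("scene")
a=cv2.resize(w,(400,300)); b=cv2.resize(s,(400,300)); r=cv2.resize(t[140:265,100:410],(800,300),interpolation=cv2.INTER_CUBIC)
cv2.imwrite("pics/end.png",np.vstack([np.hstack([a,b]),r]))
E
```

```text
t 29.93 tcp [407.2, -265.1, 189.6] yaw -0.1 w 57.3 f 0.0
```

View pics/end.png

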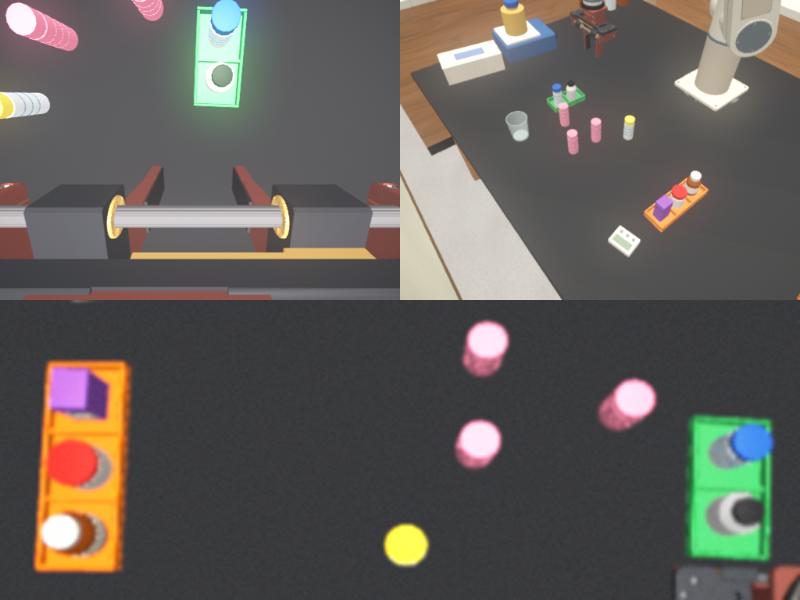

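The pictures show all five items upright in their own compartments. The yellow tube, pink tubes, beaker and timer are where they were, so I'm handing the job in.

```bash
python3 -c "
from workcell import close_job; print(close_job())"
```

```text
the job is handed in; nothing more can be done
None
```

I handed in both kits at about 30 s of robot time: the amber bottle, slide box and red-lidded jar stand in the orange tray, and the blue-capped tube and metal bottle stand in the green tray. In the last pictures all five look upright in their own compartments and the bystanders look unmoved, but the hand-in returned no verdict.

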